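Set three lab containers back into their own trays

ROBOT

A 6-joint arm with a two-finger parallel gripper is mounted at the origin on the work surface. World frame = base frame: x ahead of the robot, y to its left, z up, the work surface at z = 0. Lengths are in mm, angles in rad, forces in N, time in s.
With the tool pointing down it reaches from about 350 to 975 mm from the base axis. Payload 7.1 kg.
Tool frame: the origin (TCP) lies at the very end of the fingers, on their centre line; the grasp point (between the pads) lies ctrl.hold_point_z behind it (ctrl.hold_point_z is the distance from the TCP to the grasp point, in mm); z points along the fingers, y is the line along which they close (so a half turn about z gives the same grasp; the last joint's range is limited). The gripper opens to 88 mm and grips with 3 to 60 N. Pads are 20 mm wide; open, the fingers measure 115 mm over their backs; the gripper's body (75 mm by 178 mm) begins 61 mm behind the grasp point.
Start: joints at [1.216, 0.423, 1.63, -0, 1.089, -0.019], TCP at [205.921, 590.086, 222.675] pointing down, gripper open.
Joint ranges: [-3, 3], [-0.9, 2.11], [0.09, 2.58], [-1.31, 4.45], [0.11, 2.69], [-2.54, 2.54]. Speed limits (rad/s): [2.39, 2.39, 3.01, 3.14, 3.14, 3.14].

INTERFACE

Orientations are given as a rotation vector (axis times angle).
In Python, from workcell import ctrl gives the robot as it stands. The module is installed in compiled form; this text tells all that it offers.
- The arm moves only by the shell command python3 -m creep 'ROWS'. ROWS is JSON, a list of rows, each an object with "translation": the shift along the tool's x, y, z in mm, a list of three; "angular": the turn, a rotation vector about the tool's x, y, z in rad, a list of three; "jaw": the opening, from 0 (shut) to 1 (fully open). A call has exactly 8 rows; each row is the pose to reach, as a shift and turn from the pose commanded when the call began, along the tool's axes at that moment; what a row does not reach only later rows make up. A row lasts 1/8 s, in which the tool goes at most 62.5 mm and 10.7 degrees, less where a joint would pass 70% of its speed; a pose out of reach is approached as far as the arm can. A call with a gripper value outside its range is refused whole. The fingers move at their own pace and stop on an object; the grip force is fixed at half the most. Time passes only in rows, so rows that repeat a pose let the fingers close, or fill a call up. It gives the time, the measured TCP pose, the force, the opening and the grip force at its end, in the units of the state.
- ctrl.get_obs(): the state, without advancing time (a new reading comes with each control period).
- ctrl.get_image(name): name is "scene" or "top" or "wrist"; returns the picture (420x560x3 uint8, red, green, blue); there is no depth.
- ctrl.camera_info(name): a dict with "camera_matrix" (3x3 intrinsics, pixels), "world_from_camera" (4x4, takes a point from camera to world coordinates). Camera axes: x right, y up, looking along -z (the intrinsics and any distortion apply to the point x, -y, -z); pixel columns grow to the right and rows downward; lengths in mm; the calibration is good to about 2 mm. A picture is of the moment at which its call begins: read the wrist's pose just before it. camera_info takes no time and is no camera call; for the wrist camera it gives the pose at the moment of the call.
- ctrl.close_job(): hands the job in; it is judged then, once.
Trained networks look in the newest picture that a camera, given by its name, has taken for a name from the list of things; names that differ only in an ending like _2 or _b are one class to them, and where a whole thing is asked for, a point or a joint stands for the part that bears it (a point fixed in the world has none). Each returns a list of dicts, best first, with "score" (0 to 1); they miss things now and then, are a little off and sometimes report something else, mostly with a low value. They report only what shows in the picture. A call takes as long as a camera call. They do not tell look-alikes from the thing itself.
- ctrl.look_for(camera, label): "rect" ([left, top, right, bottom] in pixels, round what is visible of it).
The state is a dict: "t": time; "qpos": joint angles; "qvel": joint speeds; "joint_torque": joint torques, N m; "ee_pos": TCP position; "orientation": TCP orientation; "ft_force": force on the tool from outside, world axes, zero at the start; "moment": the same for the moment, N m; "width": finger opening in mm; "grasp_force": force on a finger pad.
Only numpy, scipy, OpenCV 4.12 (cv2) and the standard library are available. Lean on these libraries where they do the work, as an engineer would, in place of code of your own. Each camera call takes 0.05 s, during which the arm holds its last target. There are 200 camera calls.

TASK

On the lab bench the round jar, the square bottle and the oblong slide box have been put in each other's steel trays. Stand each one upright in the middle of the tray of its own outline (jar in the round tray, bottle in the square tray, slide box lengthwise in the oblong tray), parking one of them in the middle of the empty rubber mat on the way, and leave the mat empty at the end. Do not tip the containers over, and leave the glass beaker and the small carton where they stand.

Things in the scene. Friction and masses are not known exactly. Their poses are not given: they have to be found in the camera images.
- jar: round screw-top jar, white with a grey lid, 68 mm high: body 48 mm across, lid 50 mm across from 48 to 68 mm up; about 120 g. Origin: centre of its underside, z up along its axis. Starts upright in the oblong tray.
- bottle: square white bottle with a round grey cap, 94 mm high: body 46 x 46 mm up to 54 mm, then a shoulder and a neck, cap 32 mm across from 66 to 94 mm up; about 140 g. Origin: centre of its underside, z up, x and y square to its sides. Starts upright in the round tray.
- slide_box: oblong box for microscope slides, white with a grey lid closed tight (the lid does not open), 82 mm long (its x) x 34 mm wide (its y) x 45 mm high; about 110 g. Origin: centre of its underside, z up. Starts upright in the square tray.
- round_tray: round steel tray fixed to the bench, 92 mm outside, 84 mm inside; floor 4 mm thick, rim 12 mm above the bench. Origin: centre of its underside on the bench, z up.
- square_tray: square steel tray fixed to the bench, 100 x 100 mm outside, 92 x 92 mm inside; floor 4 mm thick, rim 12 mm above the bench. Origin: centre of its underside on the bench, x and y along its sides, z up.
- oblong_tray: oblong steel tray fixed to the bench, 112 (its x) x 72 mm (its y) outside, 104 x 64 mm inside; floor 4 mm thick, rim 12 mm above the bench. Origin: centre of its underside on the bench, z up.
- mat: flat square black rubber mat fixed to the bench, 110 x 110 mm, 4 mm thick, no rim: the free spot, empty at the start. Origin: centre of its underside on the bench, x and y along its sides, z up.
- beaker: bystander: open glass beaker, about 60 mm across and 75 mm high, standing loose on the bench. Origin: centre of its underside.
- carton: bystander: small closed cardboard carton, 75 (its x) x 55 (its y) x 40 mm high, standing loose on the bench. Origin: centre of its underside.
Not all that is in view belongs to the job. Leave any blue look-alike of the slide_box alone.

How it is judged (in metres and radians):
On the way:
1. one of the three containers stands upright on the rubber mat, let go and at rest, within 40 mm of the mat's centre (((horizontal distance between jar and mat below 0.04 m and z of jar in the frame of mat below 0.008 m and angle between jar's own z axis and vertical below 0.1 rad and linear speed of jar below 0.02 m/s and angular speed of jar below 0.2 rad/s and contact force between jar and the fingers below 0.1 N) or (horizontal distance between bottle and mat below 0.04 m and z of bottle in the frame of mat below 0.008 m and angle between bottle's own z axis and vertical below 0.1 rad and linear speed of bottle below 0.02 m/s and angular speed of bottle below 0.2 rad/s and contact force between bottle and the fingers below 0.1 N) or (horizontal distance between slide_box and mat below 0.04 m and z of slide_box in the frame of mat below 0.008 m and angle between slide_box's own z axis and vertical below 0.1 rad and linear speed of slide_box below 0.02 m/s and angular speed of slide_box below 0.2 rad/s and contact force between slide_box and the fingers below 0.1 N))), for 0.2 s.
At the end, for the whole second after the job is handed in: Jar in the round tray, bottle in the square tray and slide box in the oblong tray: each upright on the tray's floor, within 15 mm of the tray's centre, released and at rest; the slide box's long side along the tray's within 0.3 rad; the mat empty (no container within 70 mm of its centre) (horizontal distance between jar and round_tray below 0.015 m and z of jar in the frame of round_tray below 0.008 m and angle between each of jar, bottle, slide_box's own z axis and vertical below 0.1 rad and linear speed of each of jar, bottle, slide_box below 0.02 m/s and angular speed of each of jar, bottle, slide_box below 0.2 rad/s and contact force between each of jar, bottle, slide_box and the fingers below 0.1 N and horizontal distance between bottle and square_tray below 0.015 m and z of bottle in the frame of square_tray below 0.008 m and horizontal distance between slide_box and oblong_tray below 0.015 m and z of slide_box in the frame of oblong_tray below 0.008 m and angle between the x axis of slide_box and the x axis of oblong_tray, either way round below 0.3 rad and horizontal distance between each of jar, bottle, slide_box and mat above 0.07 m); the robot touches nothing.
It fails at once if a container is tipped more than 0.7 rad (angle between any of jar, bottle, slide_box's own z axis and vertical above 0.7 rad).
It fails at once if the beaker or the carton is moved by more than 25 mm or tipped by more than 0.5 rad (distance of any of beaker, carton from where it was at the start of the episode above 0.025 m or angle between any of beaker, carton's own z axis and vertical above 0.5 rad).
It also fails if it takes over 128 s, if anything falls off the work surface, if the arm or the gripper's body presses on something with over 40 N, if the wrist force passes 120 N, or if a joint passes its speed limit or range.

## Working session

There is one attempt and no reset: what is moved stays moved. The work goes in short steps, Python scripts to look and compute and a shell command to move; the robot and the scene stay as the last step left them, time stands still between calls to the robot, and variables do not carry over. Pictures are saved under pics/ and viewed, at most 17 in all, crops included, and the job is handed in when it is done.

```bash
mkdir -p pics; python3 - <<'E'
from workcell import ctrl
import cv2
o=ctrl.get_obs(); print({k:o[k] for k in('t','ee_pos','orientation','width')},ctrl.hold_point_z)
for c in('top','scene'):
    cv2.imwrite(f'pics/{c}0.png',ctrl.get_image(c)[:,:,::-1])
    print(ctrl.camera_info(c))
    for l in 'jar bottle slide_box round_tray square_tray oblong_tray mat beaker carton'.split():
        print(c,l,[(d['rect'],round(d['score'],2)) for d in ctrl.look_for(c,l)][:3])
E
```

```text
{'t': 0.0, 'ee_pos': array([205.76158006, 589.59038183, 221.91765338]), 'orientation': array([-5.25004852e-01, -3.09714105e+00,  2.30636648e-03]), 'width': 88.23235802719391} 18.700000000000003
{'camera_matrix': array([[380.63503795,   0.        , 278.58873146],
       [  0.        , 380.63503795, 211.97006668],
       [  0.        ,   0.        ,   1.        ]]), 'world_from_camera': array([[ 3.26260972e-04,  9.90410682e-01, -1.38154173e-01,
         4.67646052e+02],
       [-9.99146234e-01, -5.38459528e-03, -4.09610726e-02,
         2.17784483e+01],
       [-4.13121881e-02,  1.38049586e-01,  9.89563346e-01,
         6.97197316e+02],
       [ 0.00000000e+00,  0.00000000e+00,  0.00000000e+00,
         1.00000000e+00]])}
top jar [([151.1, 257.1, 189.8, 285.0], 0.74), ([205.3, 151.4, 275.0, 219.9], 0.26)]
top bottle [([322.6, 255.2, 358.7, 287.4], 0.81)]
top slide_box [([222.5, 156.4, 251.8, 208.7], 0.71), ([301.1, 160.1, 345.8, 188.9], 0.66)]
top round_tray [([312.0, 244.6, 361.9, 298.3], 0.56)]
top square_tray [([205.7, 151.3, 274.5, 219.5], 0.85)]
top oblong_tray [([149.2, 240.8, 20
[... 589 characters left out ...]
03,  7.07237311e-01,  7.06954517e-01,
         6.10332720e+02],
       [ 0.00000000e+00,  0.00000000e+00,  0.00000000e+00,
         1.00000000e+00]])}
scene jar [([321.9, 142.0, 336.8, 174.7], 0.97)]
scene bottle [([196.6, 172.2, 228.7, 217.4], 0.71)]
scene slide_box [([307.2, 197.1, 336.4, 241.0], 0.89), ([230.8, 236.0, 277.3, 270.8], 0.6)]
scene round_tray [([188.9, 192.3, 234.5, 225.3], 0.56), ([88.5, 192.2, 127.3, 237.4], 0.27)]
scene square_tray [([292.5, 201.9, 348.8, 249.9], 0.66)]
scene oblong_tray [([305.7, 151.3, 349.4, 185.0], 0.8)]
scene mat [([127.7, 255.1, 199.5, 308.9], 0.9)]
scene beaker [([87.8, 193.5, 127.1, 239.6], 0.93)]
scene carton [([384.2, 172.4, 431.6, 208.1], 0.96)]
```

View pics/top0.png

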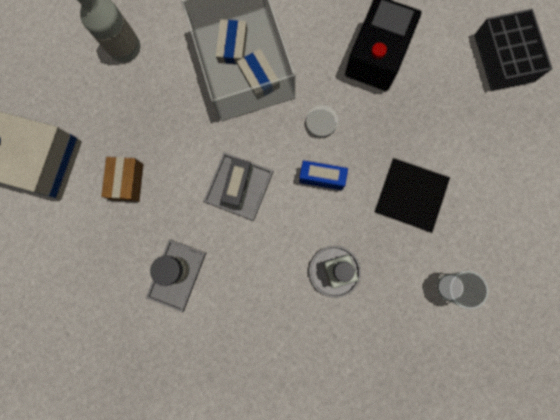

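View pics/scene0.png

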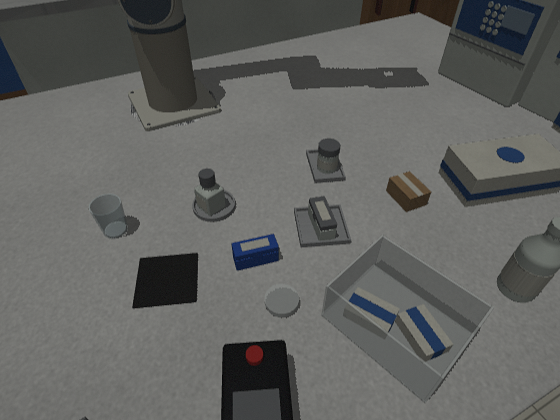

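Top view: the jar's lid is at (167,270) in the oblong tray, the bottle's cap at (344,271) in the round tray and the slide box at (236,184) in the square tray. The mat is at (412,195), the beaker at (455,289) and the carton at (122,179).

Possible mix-ups:
- Slide box: the blue look-alike at (323,175) and the blue/white boxes in the bin at (231,40) and (257,70).
- Jar or round tray: the pale disc at (321,122).
- Bottle: the big bottle at (110,30).

I choose the white and grey items standing in the trays and check them in a crop.

```bash
python3 - <<'E'
import cv2
i=cv2.imread('pics/top0.png')[140:320,140:460]
i=cv2.convertScaleAbs(i,alpha=1.5)
cv2.imwrite('pics/crop0.png',cv2.resize(i,None,fx=2.5,fy=2.5,interpolation=cv2.INTER_CUBIC))
E
```

```text
(no output)
```

View pics/crop0.png

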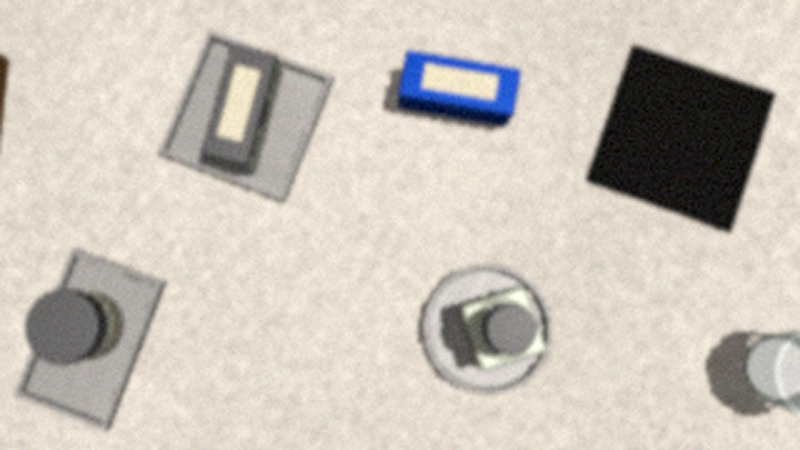

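The crop confirms it: the white/grey slide box (crop 239,103) is in the square tray, the bottle's grey cap (511,328) in the round tray and the jar's lid (66,326) in the oblong tray. The blue box (460,88) is the look-alike.

```bash
cat > h.py <<'E'
import numpy as np
from workcell import ctrl
def px2w(cam,px,z,info=None):
    i=info or ctrl.camera_info(cam); K=i['camera_matrix'];T=i['world_from_camera']
    d=np.linalg.inv(K)@[px[0],px[1],1]; d=T[:3,:3]@[d[0],-d[1],-d[2]]
    return (T[:3,3]+d*(z-T[2,3])/d[2])
def w2px(cam,p):
    i=ctrl.camera_info(cam);T=i['world_from_camera'];c=T[:3,:3].T@(np.array(p)-T[:3,3])
    q=i['camera_matrix']@[c[0],-c[1],-c[2]];return q[:2]/q[2]
E
python3 - <<'E'
from h import *
f=lambda p,z:px2w('top',np.array(p)/2.5+139.8,z)[:2]
Q=dict(sq=([(211,34),(333,77),(285,203),(160,156)],12),ob=([(76,249),(166,284),(109,430),(18,393)],12),mat=([(633,45),(775,94),(731,231),(587,180)],4),lab=([(233,63),(262,70),(245,143),(216,137)],49))
for k,(c,z) in Q.items():
    P=np.array([f(p,z) for p in c]);e=np.roll(P,-1,0)-P
    print(k,P.mean(0).round(1),np.linalg.norm(e,axis=1).round(1),np.degrees(np.arctan2(e[:,1],e[:,0])).round(1), w2px('scene',[*P.mean(0),z]).round())
for k,p,z in (('round',(483.5,328),12),('jar',(66,326),72),('cap',(511,328),98),('blue',(460,80),45)):
    P=f(p,z);print(k,P.round(1),w2px('scene',[*P,z]).round())
o=ctrl.get_obs();from scipy.spatial.transform import Rotation as R
print(R.from_rotvec(o['orientation']).as_matrix().round(3))
E
```

```text
sq [611.1 123.9] [97.6 99.8 99.2 99. ] [-110.3  159.6   69.2  -21.3] [319. 222.]
ob [449.7 233.4] [ 71.5 109.7  71.4 109.7] [-110.8  159.7   69.1  -20.2] [322. 163.]
mat [ 595.3 -193.8] [108.1 107.  108.  107.5] [-110.6  159.7   69.6  -20.3] [165. 278.]
lab [613.2 124.2] [21.2 53.2 20.8 54. ] [-104.4  167.8   77.8  -11.8] [321. 210.]
round [457.3 -46.7] [213. 202.]
jar [459.2 232.7] [327. 144.]
cap [458.6 -55. ] [205. 173.]
blue [629.2 -30.3] [254. 244.]
[[-0.944  0.33  -0.   ]
 [ 0.33   0.944  0.   ]
 [ 0.     0.    -1.   ]]
```

```bash
cat >> h.py <<'E'
from scipy.spatial.transform import Rotation as R
def go(x,y,z,yaw=None):
    "tool-frame shift and turn to TCP target; yaw=world angle of tool y, deg"
    o=ctrl.get_obs();M=R.from_rotvec(o['orientation']).as_matrix()
    cy=np.degrees(np.arctan2(M[1,1],M[0,1]))
    yaw=cy if yaw is None else yaw; c,s=np.cos(np.radians(yaw)),np.sin(np.radians(yaw))
    G=np.array([[-s,c,0],[c,s,0],[0,0,-1]])
    print('t',round(o['t'],2),'at',o['ee_pos'].round(1),'yaw',cy.round(1),'w',round(o['width'],1),'F',o['ft_force'].round(1),
     'SHIFT',(M.T@(np.array([x,y,z])-o['ee_pos'])).round(1),'TURN',R.from_matrix(M.T@G).as_rotvec().round(3))
E
python3 -c "
from h import *
go(458.6,-55,160,69.7)"
```

```text
t 1.0 at [205.9 590.1 222.7] yaw 70.8 w 87.4 F [-0.5  0.6 -0.5] SHIFT [-451.2 -525.8   62.7] TURN [-0.    -0.     0.018]
```

```bash
python3 -m creep '[{"translation":[-56,-65,8],"angular":[0,0,0.018],"jaw":1},{"translation":[-112,-131,16],"angular":[0,0,0.018],"jaw":1},{"translation":[-168,-196,24],"angular":[0,0,0.018],"jaw":1},{"translation":[-225,-262,32],"angular":[0,0,0.018],"jaw":1},{"translation":[-281,-328,40],"angular":[0,0,0.018],"jaw":1},{"translation":[-338,-394,48],"angular":[0,0,0.018],"jaw":1},{"translation":[-394,-460,56],"angular":[0,0,0.018],"jaw":1},{"translation":[-451,-526,63],"angular":[0,0,0.018],"jaw":1}]'; python3 -c "
from h import *
go(458.6,-55,160,69.7)"
```

```text
t: 2.0
ee_pos: [388.1, 124.7, 177.1]
orientation: [0.552, 3.091, 0.001]
ft_force: [0.7, -0.8, 0.2]
width: 88.1
grasp_force: 0.0
t 2.0 at [388.1 124.7 177.1] yaw 69.7 w 88.1 F [ 0.7 -0.8  0.2] SHIFT [-128.3 -144.2   17.2] TURN [0.001 0.001 0.001]
```

```bash
python3 -m creep '[{"translation":[-40,-45,5],"angular":[0,0,0],"jaw":1},{"translation":[-80,-90,10],"angular":[0,0,0],"jaw":1},{"translation":[-120,-135,15],"angular":[0,0,0],"jaw":1},{"translation":[-128,-144,17],"angular":[0,0,0],"jaw":1},{"translation":[-128,-144,17],"angular":[0,0,0],"jaw":1},{"translation":[-128,-144,17],"angular":[0,0,0],"jaw":1},{"translation":[-128,-144,17],"angular":[0,0,0],"jaw":1},{"translation":[-128,-144,17],"angular":[0,0,0],"jaw":1}]'; python3 - <<'E'
from h import *
import cv2
go(458.6,-55,65,69.7)
im=ctrl.get_image('wrist');cv2.imwrite('pics/w1.png',im[:,:,::-1])
print(w2px('wrist',[458.6,-55,98]),[(d['rect'],d['score']) for d in ctrl.look_for('wrist','bottle')])
E
```

```text
t: 3.0
ee_pos: [457.4, -52.1, 160.1]
orientation: [0.55, 3.093, 0.0]
ft_force: [0.1, 0.3, 0.3]
width: 87.7
grasp_force: 0.0
t 3.0 at [457.4 -52.1 160.1] yaw 69.8 w 87.7 F [0.1 0.3 0.3] SHIFT [-2.1 -2.3 95.1] TURN [0.    0.    0.002]
[274.5653411  230.08949874] [([237.8, 169.7, 312.5, 248.5], 0.63)]
```

View pics/w1.png

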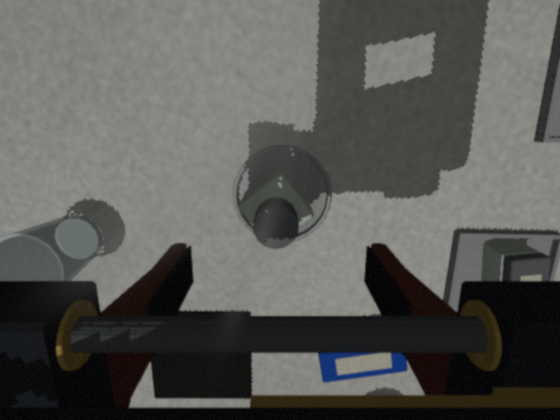

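The wrist view shows the cap top at about (275,226), against a prediction of (275,230), and centred between the fingers. I descend and grip the cap.

```bash
python3 -m creep '[{"translation":[-2,-2,25],"angular":[0,0,0],"jaw":1},{"translation":[-2,-2,50],"angular":[0,0,0],"jaw":1},{"translation":[-2,-2,75],"angular":[0,0,0],"jaw":1},{"translation":[-2,-2,95],"angular":[0,0,0],"jaw":1},{"translation":[-2,-2,95],"angular":[0,0,0],"jaw":1},{"translation":[-2,-2,95],"angular":[0,0,0],"jaw":0.2},{"translation":[-2,-2,95],"angular":[0,0,0],"jaw":0.2},{"translation":[-2,-2,95],"angular":[0,0,0],"jaw":0.2}]'
python3 -m creep '[{"translation":[0,0,0],"angular":[0,0,0],"jaw":0.2},{"translation":[0,0,0],"angular":[0,0,0],"jaw":0.2},{"translation":[0,0,-10],"angular":[0,0,0],"jaw":0.2},{"translation":[0,0,-20],"angular":[0,0,0],"jaw":0.2},{"translation":[0,0,-35],"angular":[0,0,0],"jaw":0.2},{"translation":[0,0,-50],"angular":[0,0,0],"jaw":0.2},{"translation":[0,0,-60],"angular":[0,0,0],"jaw":0.2},{"translation":[0,0,-60],"angular":[0,0,0],"jaw":0.2}]'; python3 -c "
from h import *
go(595.3,-193.8,125,69.7)"
```

```text
t: 4.1
ee_pos: [459.1, -55.6, 65.5]
orientation: [0.553, 3.091, 0.0]
ft_force: [0.5, 0.6, -0.1]
width: 61.6
grasp_force: 0.0
t: 5.1
ee_pos: [459.3, -55.7, 125.9]
orientation: [0.552, 3.091, 0.0]
ft_force: [-0.1, 0.6, -2.2]
width: 31.3
grasp_force: 30.0
t 5.1 at [459.3 -55.7 125.9] yaw 69.7 w 31.3 F [-0.1  0.6 -2.2] SHIFT [-175.4  -82.5    1.2] TURN [0.    0.002 0.   ]
```

```bash
python3 -m creep '[{"translation":[-25,-12,0],"angular":[0,0,0],"jaw":0.2},{"translation":[-55,-26,0],"angular":[0,0,0],"jaw":0.2},{"translation":[-85,-40,0],"angular":[0,0,0],"jaw":0.2},{"translation":[-115,-54,0],"angular":[0,0,0],"jaw":0.2},{"translation":[-145,-68,0],"angular":[0,0,0],"jaw":0.2},{"translation":[-165,-78,0],"angular":[0,0,0],"jaw":0.2},{"translation":[-175,-82,0],"angular":[0,0,0],"jaw":0.2},{"translation":[-175,-82,0],"angular":[0,0,0],"jaw":0.2}]'
python3 -m creep '[{"translation":[0,0,0],"angular":[0,0,0],"jaw":0.2},{"translation":[0,0,15],"angular":[0,0,0],"jaw":0.2},{"translation":[0,0,30],"angular":[0,0,0],"jaw":0.2},{"translation":[0,0,42],"angular":[0,0,0],"jaw":0.2},{"translation":[0,0,50],"angular":[0,0,0],"jaw":0.2},{"translation":[0,0,56],"angular":[0,0,0],"jaw":0.2},{"translation":[0,0,59],"angular":[0,0,0],"jaw":0.2},{"translation":[0,0,59],"angular":[0,0,0],"jaw":0.2}]'; python3 -c "
from h import *
go(595.3,-193.8,65.5,69.7)"
```

```text
t: 6.1
ee_pos: [594.2, -193.1, 124.3]
orientation: [-0.553, -3.092, -0.0]
ft_force: [-0.6, -0.2, -2.1]
width: 31.5
grasp_force: 30.0
t: 7.1
ee_pos: [597.5, -193.7, 70.7]
orientation: [0.552, 3.086, -0.001]
ft_force: [-6.9, 4.2, 34.0]
width: 31.0
grasp_force: 30.0
t 7.1 at [ 597.5 -193.7   70.7] yaw 69.7 w 31.0 F [-6.9  4.2 34. ] SHIFT [ 2.1 -0.8  5.2] TURN [0.001 0.007 0.   ]
```

```bash
python3 -m creep '[{"translation":[0,0,-2],"angular":[0,0,0],"jaw":0.2},{"translation":[0,0,-4],"angular":[0,0,0],"jaw":0.2},{"translation":[0,0,-6],"angular":[0,0,0],"jaw":0.2},{"translation":[0,0,-8],"angular":[0,0,0],"jaw":0.2},{"translation":[0,0,-8],"angular":[0,0,0],"jaw":0.2},{"translation":[0,0,-8],"angular":[0,0,0],"jaw":0.2},{"translation":[0,0,-8],"angular":[0,0,0],"jaw":0.2},{"translation":[0,0,-8],"angular":[0,0,0],"jaw":0.2}]'
python3 - <<'E'
from h import *
import cv2
go(595.3,-193.8,65.5,69.7)
a=ctrl.get_image('scene')[190:340,90:290];b=ctrl.get_image('wrist')
a=cv2.resize(a,(560,420),interpolation=cv2.INTER_CUBIC)
m=cv2.convertScaleAbs(cv2.resize(a,(400,300)),alpha=1.5);n=cv2.convertScaleAbs(cv2.resize(b,(400,300)),alpha=1.5)
cv2.imwrite('pics/s2.png',np.hstack([m,n])[:,:,::-1])
E
```

```text
t: 8.1
ee_pos: [594.4, -193.1, 73.8]
orientation: [-0.553, -3.092, -0.0]
ft_force: [0.3, 0.2, -1.8]
width: 31.5
grasp_force: 30.0
t 8.1 at [ 594.4 -193.1   73.8] yaw 69.7 w 31.5 F [ 0.3  0.2 -1.8] SHIFT [-1.1 -0.3  8.3] TURN [-0.    -0.     0.001]
```

View pics/s2.png

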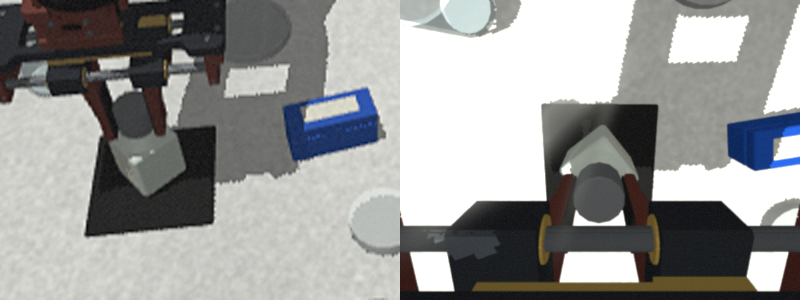

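```bash
python3 - <<'E'
from h import *
x,y=594.4,-193.1
for dz in(0,):
  for z in (12,66,78,106):
    p=w2px('scene',[x,y,z]);q=w2px('wrist',[x,y,z]);print(z,((p-[90,190])*2).round(),(q*400/560).round()+[400,0])
# body corners, yaw free
for yaw in range(0,90,15):
  print(yaw,[tuple(((w2px('scene',[x+32.5*np.cos(a),y+32.5*np.sin(a),12])-[90,190])*2).round()) for a in np.radians(yaw+np.array([0,90,180,270]))])
E
```

```text
12 [149. 169.] [598. 162.]
66 [137. 132.] [598. 185.]
78 [134. 123.] [598. 192.]
106 [127. 102.] [598. 212.]
0 [(np.float64(160.0), np.float64(196.0)), (np.float64(184.0), np.float64(156.0)), (np.float64(139.0), np.float64(144.0)), (np.float64(113.0), np.float64(183.0))]
15 [(np.float64(169.0), np.float64(192.0)), (np.float64(180.0), np.float64(150.0)), (np.float64(131.0), np.float64(148.0)), (np.float64(117.0), np.float64(190.0))]
30 [(np.float64(176.0), np.float64(186.0)), (np.float64(174.0), np.float64(145.0)), (np.float64(123.0), np.float64(153.0)), (np.float64(123.0), np.float64(195.0))]
45 [(np.float64(182.0), np.float64(178.0)), (np.float64(166.0), np.float64(142.0)), (np.float64(117.0), np.float64(160.0)), (np.float64(131.0), np.float64(198.0))]
60 [(np.float64(185.0), np.float64(171.0)), (np.float64(158.0), np.float64(141.0)), (np.float64(114.0), np.float64(168.0)), (np.float64(140.0), np.float64(200.0))]
75 [(np.float64(186.0), np.float64(163.0)), (np.float64(148.0), np.float64(141.0)), (np.float64(112.0), np.float64(176.0)), (np.float64(150.0), np.float64(199.0))]
```

```bash
cat >> h.py <<'E'
import cv2
def wire(img,cam,G,off,tilt,yaw,x0,y0,s,dx=0):
    "bottle wireframe: pivot at grasp G, height off up the bottle, tilt about tool y (69.7deg): + swings base to tool +x"
    u=np.array([np.cos(np.radians(69.7)),np.sin(np.radians(69.7)),0]);Rt=R.from_rotvec(u*tilt)
    tx=np.array([-u[1],u[0],0])
    P=lambda p:tuple(((w2px(cam,G+Rt.apply(np.array(p)-[0,0,off]+tx*dx))-[x0,y0])*s).astype(int))
    a=np.radians(yaw+45+90*np.arange(4));C=32.5*np.c_[np.cos(a),np.sin(a)]
    for z in(0,54): cv2.polylines(img,[np.array([P([*c,z]) for c in C])],True,(0,255,0),1)
    for c in C: cv2.line(img,P([*c,0]),P([*c,54]),(0,255,0),1)
    b=np.linspace(0,6.3,24)
    for z in(66,94): cv2.polylines(img,[np.array([P([16*np.cos(t),16*np.sin(t),z]) for t in b])],True,(255,255,0),1)
E
python3 - <<'E'
from h import *
o=ctrl.get_obs();G=o['ee_pos']+[0,0,18.7];print(o['ee_pos'])
S=ctrl.get_image('scene')[205:305,130:196];W=ctrl.get_image('wrist')[120:320,200:333]
rows=[]
for I,cam,x0,y0,s in((S,'scene',130,205,3),(W,'wrist',200,120,1.5)):
    ps=[cv2.convertScaleAbs(cv2.resize(I,(200,300),interpolation=cv2.INTER_CUBIC),alpha=1.6) for _ in range(4)]
    for p,t in zip(ps[1:],(-.2,0,.2)): wire(p,cam,G,79.7,t,30,x0,y0,s,dx=3)
    rows.append(np.hstack(ps))
cv2.imwrite('pics/wf.png',np.vstack(rows)[:,:,::-1])
E
```

```text
[ 594.40028277 -193.13161624   73.84273263]
```

View pics/wf.png

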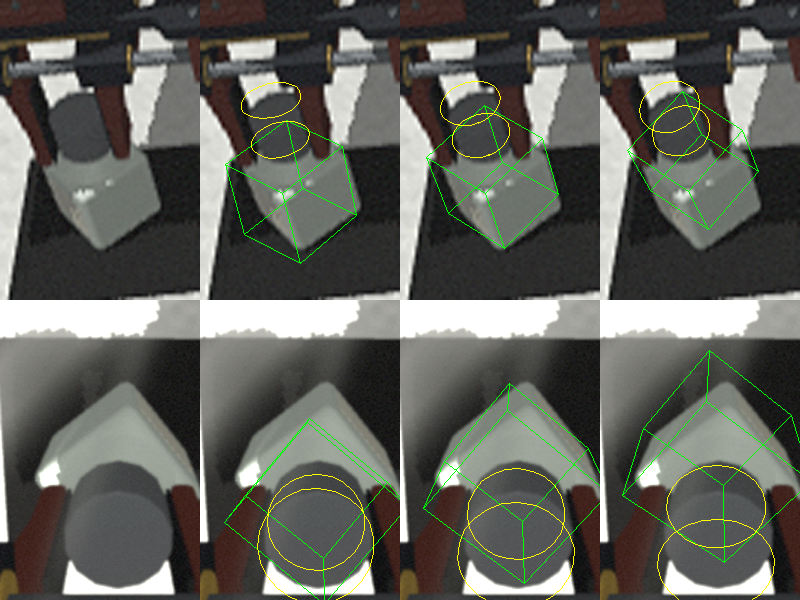

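The wireframes say the bottle is nearly upright, with a tilt of about 0.1 rad at most, and sits about 5 mm low in the grip. I lower gently until it touches.

```bash
python3 -m creep '[{"translation":[0,0,0.5],"angular":[0,0,0],"jaw":0.2},{"translation":[0,0,0.5],"angular":[0,0,0],"jaw":0.2},{"translation":[0,0,1],"angular":[0,0,0],"jaw":0.2},{"translation":[0,0,1],"angular":[0,0,0],"jaw":0.2},{"translation":[0,0,1.5],"angular":[0,0,0],"jaw":0.2},{"translation":[0,0,1.5],"angular":[0,0,0],"jaw":0.2},{"translation":[0,0,2],"angular":[0,0,0],"jaw":0.2},{"translation":[0,0,2],"angular":[0,0,0],"jaw":0.2}]'
python3 -m creep '[{"translation":[0,0,0.5],"angular":[0,0,0],"jaw":0.2},{"translation":[0,0,0.5],"angular":[0,0,0],"jaw":0.2},{"translation":[0,0,1],"angular":[0,0,0],"jaw":0.2},{"translation":[0,0,1],"angular":[0,0,0],"jaw":0.2},{"translation":[0,0,1],"angular":[0,0,0],"jaw":0.2},{"translation":[0,0,1],"angular":[0,0,0],"jaw":0.2},{"translation":[0,0,1],"angular":[0,0,0],"jaw":0.2},{"translation":[0,0,1],"angular":[0,0,0],"jaw":0.2}]'
```

```text
t: 9.3
ee_pos: [594.4, -193.1, 71.8]
orientation: [-0.553, -3.092, 0.0]
ft_force: [0.0, 0.3, -1.4]
width: 31.3
grasp_force: 30.0
t: 10.3
ee_pos: [594.5, -193.2, 71.1]
orientation: [0.553, 3.092, -0.0]
ft_force: [-2.0, 0.7, 5.7]
width: 31.6
grasp_force: 30.0
```

```bash
python3 -m creep '[{"translation":[0,0,0],"angular":[0,0,0],"jaw":0.5},{"translation":[0,0,0],"angular":[0,0,0],"jaw":1},{"translation":[0,0,0],"angular":[0,0,0],"jaw":1},{"translation":[0,0,0],"angular":[0,0,0],"jaw":1},{"translation":[0,0,0],"angular":[0,0,0],"jaw":1},{"translation":[0,0,-25],"angular":[0,0,0],"jaw":1},{"translation":[0,0,-60],"angular":[0,0,0],"jaw":1},{"translation":[0,0,-90],"angular":[0,0,0],"jaw":1}]'
python3 - <<'E'
from h import *
G=ctrl.get_obs()['ee_pos']
S=ctrl.get_image('scene')[205:305,130:196]
ps=[cv2.convertScaleAbs(cv2.resize(S,(400,600),interpolation=cv2.INTER_CUBIC),alpha=1.6) for _ in range(2)]
wire(ps[1],'scene',np.array([594.4,-193.1,4]),0,0,30,130,205,6)
cv2.imwrite('pics/rel.png',np.hstack(ps)[:,:,::-1])
print([(d['rect'],d['score']) for d in ctrl.look_for('scene','bottle')])
go(459.2,232.7,160,69.7)
E
```

```text
t: 11.3
ee_pos: [594.5, -193.2, 162.0]
orientation: [0.553, 3.092, -0.0]
ft_force: [-0.3, -0.3, -0.0]
width: 87.5
grasp_force: 0.0
[([144.3, 237.5, 181.0, 287.3], 0.91)]
t 11.4 at [ 596.5 -193.9  164.3] yaw 69.7 w 88.2 F [-0.3 -0.6 -0.1] SHIFT [276.6 352.6   2.7] TURN [0.    0.006 0.001]
```

View pics/rel.png

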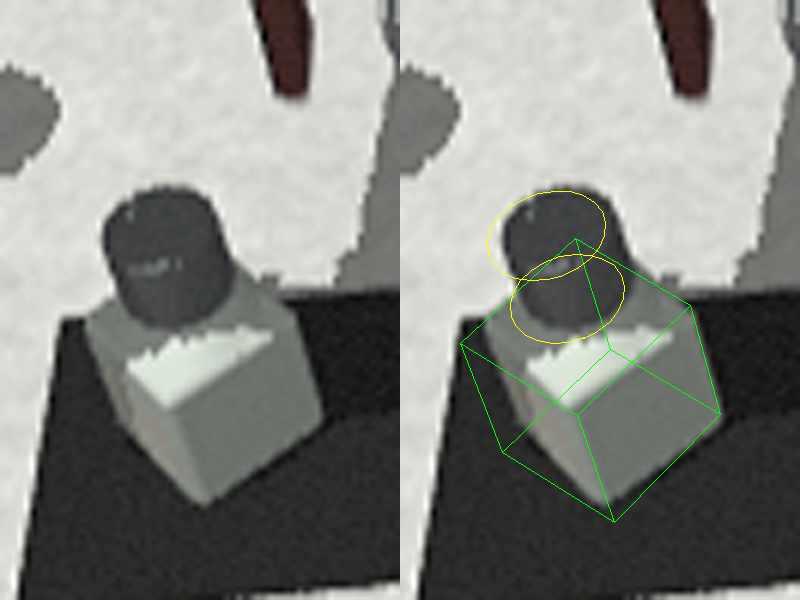

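The bottle stands upright and released on the mat, within about 5 mm of its centre. Next is the jar.

```bash
python3 -m creep '[{"translation":[35,44,0],"angular":[0,0,0],"jaw":1},{"translation":[73,93,0],"angular":[0,0,0],"jaw":1},{"translation":[111,141,0],"angular":[0,0,0],"jaw":1},{"translation":[149,190,0],"angular":[0,0,0],"jaw":1},{"translation":[187,239,0],"angular":[0,0,0],"jaw":1},{"translation":[225,287,0],"angular":[0,0,0],"jaw":1},{"translation":[263,336,0],"angular":[0,0,0],"jaw":1},{"translation":[277,353,0],"angular":[0,0,0],"jaw":1}]'
python3 -m creep '[{"translation":[0,0,0],"angular":[0,0,0],"jaw":1},{"translation":[0,0,0],"angular":[0,0,0],"jaw":1},{"translation":[0,0,0],"angular":[0,0,0],"jaw":1},{"translation":[0,0,0],"angular":[0,0,0],"jaw":1},{"translation":[0,0,0],"angular":[0,0,0],"jaw":1},{"translation":[0,0,0],"angular":[0,0,0],"jaw":1},{"translation":[0,0,0],"angular":[0,0,0],"jaw":1},{"translation":[0,0,0],"angular":[0,0,0],"jaw":1}]'
python3 - <<'E'
from h import *
go(459.2,232.7,41,69.7)
im=ctrl.get_image('wrist');cv2.imwrite('pics/w3.png',cv2.convertScaleAbs(im[:,:,::-1],alpha=1.5))
for z in(4,72): print(w2px('wrist',[459.2,232.7,z]))
print([(d['rect'],d['score']) for d in ctrl.look_for('wrist','jar')])
E
```

```text
t: 12.4
ee_pos: [455.2, 236.5, 159.9]
orientation: [-0.548, -3.092, 0.001]
ft_force: [0.5, 0.2, 0.7]
width: 87.5
grasp_force: 0.0
t: 13.4
ee_pos: [456.9, 234.0, 160.9]
orientation: [0.553, 3.093, 0.0]
ft_force: [0.2, -0.1, -0.1]
width: 88.0
grasp_force: 0.0
t 13.4 at [456.9 234.  160.9] yaw 69.7 w 88.0 F [ 0.2 -0.1 -0.1] SHIFT [ -2.6  -0.4 119.9] TURN [0.    0.    0.001]
[277.44320241 199.11655038]
[277.23285065 219.65866379]
[([254.6, 171.3, 318.0, 243.8], 0.89)]
```

View pics/w3.png

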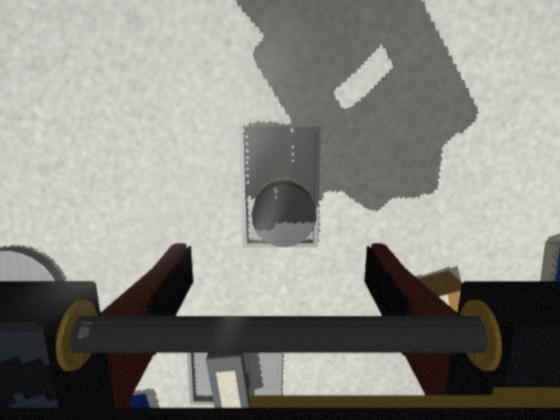

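The lid top is at about (284,213) against a prediction of (277,220), so the jar is 3–5 mm further toward tool +x/+y. The scene camera agrees in y. I split the difference.

```bash
python3 -m creep '[{"translation":[1,3,30],"angular":[0,0,0],"jaw":1},{"translation":[1,3,60],"angular":[0,0,0],"jaw":1},{"translation":[1,3,90],"angular":[0,0,0],"jaw":1},{"translation":[1,3,110],"angular":[0,0,0],"jaw":1},{"translation":[1,3,119],"angular":[0,0,0],"jaw":1},{"translation":[1,3,119],"angular":[0,0,0],"jaw":1},{"translation":[1,3,119],"angular":[0,0,0],"jaw":0.4},{"translation":[1,3,119],"angular":[0,0,0],"jaw":0.4}]'
python3 -m creep '[{"translation":[0,0,0],"angular":[0,0,0],"jaw":0.4},{"translation":[0,0,0],"angular":[0,0,0],"jaw":0.4},{"translation":[0,0,0],"angular":[0,0,0],"jaw":0.4},{"translation":[0,0,-10],"angular":[0,0,0],"jaw":0.4},{"translation":[0,0,-25],"angular":[0,0,0],"jaw":0.4},{"translation":[0,0,-40],"angular":[0,0,0],"jaw":0.4},{"translation":[0,0,-50],"angular":[0,0,0],"jaw":0.4},{"translation":[0,0,-50],"angular":[0,0,0],"jaw":0.4}]'
python3 -c "
from h import *
go(457.3,-46.7,90,69.7)"
```

```text
t: 14.5
ee_pos: [457.5, 237.4, 42.7]
orientation: [0.553, 3.091, 0.001]
ft_force: [0.0, 0.7, 0.2]
width: 71.7
grasp_force: 0.0
t: 15.5
ee_pos: [457.6, 237.4, 93.0]
orientation: [0.553, 3.091, 0.002]
ft_force: [0.0, 0.1, -1.3]
width: 49.5
grasp_force: 30.0
t 15.5 at [457.6 237.4  93. ] yaw 69.7 w 49.5 F [ 0.   0.1 -1.3] SHIFT [ -98.2 -266.6    2.8] TURN [0.002 0.001 0.   ]
```

```bash
python3 -m creep '[{"translation":[-10,-27,0],"angular":[0,0,0],"jaw":0.4},{"translation":[-25,-68,0],"angular":[0,0,0],"jaw":0.4},{"translation":[-42,-114,0],"angular":[0,0,0],"jaw":0.4},{"translation":[-59,-160,0],"angular":[0,0,0],"jaw":0.4},{"translation":[-76,-206,0],"angular":[0,0,0],"jaw":0.4},{"translation":[-90,-245,0],"angular":[0,0,0],"jaw":0.4},{"translation":[-98,-266,0],"angular":[0,0,0],"jaw":0.4},{"translation":[-98,-266,0],"angular":[0,0,0],"jaw":0.4}]'
python3 -m creep '[{"translation":[0,0,0],"angular":[0,0,0],"jaw":0.4},{"translation":[0,0,0],"angular":[0,0,0],"jaw":0.4},{"translation":[0,0,8],"angular":[0,0,0],"jaw":0.4},{"translation":[0,0,18],"angular":[0,0,0],"jaw":0.4},{"translation":[0,0,28],"angular":[0,0,0],"jaw":0.4},{"translation":[0,0,36],"angular":[0,0,0],"jaw":0.4},{"translation":[0,0,40],"angular":[0,0,0],"jaw":0.4},{"translation":[0,0,40],"angular":[0,0,0],"jaw":0.4}]'
python3 - <<'E'
from h import *
go(457.3,-46.7,42.7,69.7)
im=ctrl.get_image('wrist');a=cv2.resize(cv2.convertScaleAbs(im,alpha=1.5),(400,300))
S=ctrl.get_image('scene')[150:240,150:270];b=cv2.resize(cv2.convertScaleAbs(S,alpha=1.5),(400,300),interpolation=cv2.INTER_CUBIC)
cv2.imwrite('pics/j4.png',np.hstack([b,a])[:,:,::-1])
E
```

```text
t: 16.5
ee_pos: [456.5, -47.6, 91.6]
orientation: [-0.557, -3.091, 0.0]
ft_force: [0.1, 0.5, -1.5]
width: 49.2
grasp_force: 30.0
t: 17.5
ee_pos: [456.6, -46.4, 51.5]
orientation: [-0.553, -3.092, 0.0]
ft_force: [-0.6, -0.2, -1.7]
width: 49.3
grasp_force: 30.0
t 17.5 at [456.6 -46.4  51.5] yaw 69.7 w 49.3 F [-0.6 -0.2 -1.7] SHIFT [-0.8 -0.1  8.8] TURN [-0.    -0.001  0.   ]
```

View pics/j4.png

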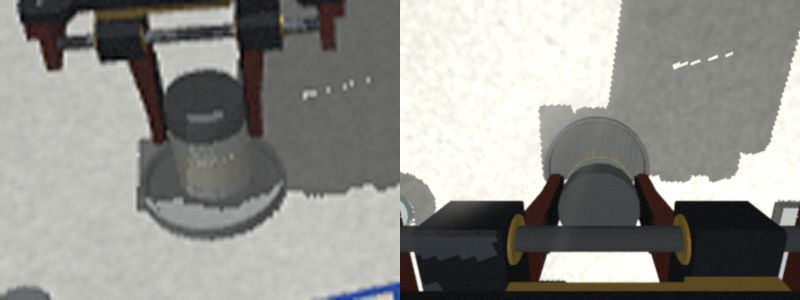

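The jar is upright and over the round tray's middle (crop base at about (217,185), tray at about (214,188)). I lower it to contact and release.

```bash
python3 -m creep '[{"translation":[0,0,2],"angular":[0,0,0],"jaw":0.4},{"translation":[0,0,4],"angular":[0,0,0],"jaw":0.4},{"translation":[0,0,5],"angular":[0,0,0],"jaw":0.4},{"translation":[0,0,6],"angular":[0,0,0],"jaw":0.4},{"translation":[0,0,7],"angular":[0,0,0],"jaw":0.4},{"translation":[0,0,8],"angular":[0,0,0],"jaw":0.4},{"translation":[0,0,8],"angular":[0,0,0],"jaw":0.4},{"translation":[0,0,8],"angular":[0,0,0],"jaw":0.4}]'
```

```text
t: 18.6
ee_pos: [456.7, -46.3, 43.8]
orientation: [-0.553, -3.092, 0.0]
ft_force: [-0.1, -0.0, -1.5]
width: 49.3
grasp_force: 30.0
```

```bash
python3 -m creep '[{"translation":[0,0,0.5],"angular":[0,0,0],"jaw":0.4},{"translation":[0,0,1],"angular":[0,0,0],"jaw":0.4},{"translation":[0,0,1.2],"angular":[0,0,0],"jaw":0.4},{"translation":[0,0,1.2],"angular":[0,0,0],"jaw":0.4},{"translation":[0,0,1.2],"angular":[0,0,0],"jaw":0.4},{"translation":[0,0,1.2],"angular":[0,0,0],"jaw":0.4},{"translation":[0,0,1.2],"angular":[0,0,0],"jaw":0.4},{"translation":[0,0,1.2],"angular":[0,0,0],"jaw":0.4}]'
python3 -m creep '[{"translation":[0,0,0],"angular":[0,0,0],"jaw":0.75},{"translation":[0,0,0],"angular":[0,0,0],"jaw":1},{"translation":[0,0,0],"angular":[0,0,0],"jaw":1},{"translation":[0,0,0],"angular":[0,0,0],"jaw":1},{"translation":[0,0,0],"angular":[0,0,0],"jaw":1},{"translation":[0,0,-25],"angular":[0,0,0],"jaw":1},{"translation":[0,0,-65],"angular":[0,0,0],"jaw":1},{"translation":[0,0,-105],"angular":[0,0,0],"jaw":1}]'
python3 -c "
from h import *
go(612,124,150,78)"
```

```text
t: 19.6
ee_pos: [456.7, -46.4, 42.7]
orientation: [-0.553, -3.093, 0.0]
ft_force: [-0.8, 0.4, -1.9]
width: 49.6
grasp_force: 30.0
t: 20.6
ee_pos: [456.4, -46.3, 148.6]
orientation: [-0.553, -3.092, 0.0]
ft_force: [1.1, -0.5, 0.3]
width: 87.8
grasp_force: 0.0
t 20.6 at [456.4 -46.3 148.6] yaw 69.7 w 87.8 F [ 1.1 -0.5  0.3] SHIFT [-86.9 213.7  -1.5] TURN [-0.    -0.001 -0.144]
```

```bash
python3 -m creep '[{"translation":[-15,38,0],"angular":[0,0,-0.03],"jaw":1},{"translation":[-35,86,0],"angular":[0,0,-0.06],"jaw":1},{"translation":[-55,135,0],"angular":[0,0,-0.1],"jaw":1},{"translation":[-75,184,0],"angular":[0,0,-0.14],"jaw":1},{"translation":[-87,214,0],"angular":[0,0,-0.144],"jaw":1},{"translation":[-87,214,0],"angular":[0,0,-0.144],"jaw":1},{"translation":[-87,214,0],"angular":[0,0,-0.144],"jaw":1},{"translation":[-87,214,0],"angular":[0,0,-0.144],"jaw":1}]'
python3 - <<'E'
from h import *
go(612,124,16,78)
im=ctrl.get_image('wrist');a=cv2.resize(cv2.convertScaleAbs(im,alpha=1.5),(400,300))
S=ctrl.get_image('scene')[150:240,150:270];b=cv2.resize(cv2.convertScaleAbs(S,alpha=1.5),(400,300),interpolation=cv2.INTER_CUBIC)
c,s=np.cos(np.radians(-12)),np.sin(np.radians(-12))
print([w2px('wrist',[613+c*i*41-s*j*17,124+s*i*41+c*j*17,49]).round() for i,j in((1,1),(1,-1),(-1,-1),(-1,1))])
cv2.imwrite('pics/b5.png',np.hstack([b,a])[:,:,::-1])
print([(d['rect'],d['score']) for d in ctrl.look_for('wrist','slide_box')])
E
```

```text
t: 21.6
ee_pos: [611.6, 123.2, 147.5]
orientation: [-0.33, -3.123, 0.001]
ft_force: [-0.0, 0.0, -1.0]
width: 87.9
grasp_force: 0.0
t 21.6 at [611.6 123.2 147.5] yaw 77.9 w 87.9 F [-0.  0. -1.] SHIFT [ -0.4   0.9 131.5] TURN [-0.001 -0.001 -0.001]
[array([300., 262.]), array([258., 262.]), array([256., 161.]), array([301., 161.])]
[([52.2, 230.2, 167.8, 285.4], 0.82), ([259.9, 158.7, 305.6, 265.2], 0.56), ([320.4, 0.9, 423.0, 57.2], 0.32)]
```

View pics/b5.png

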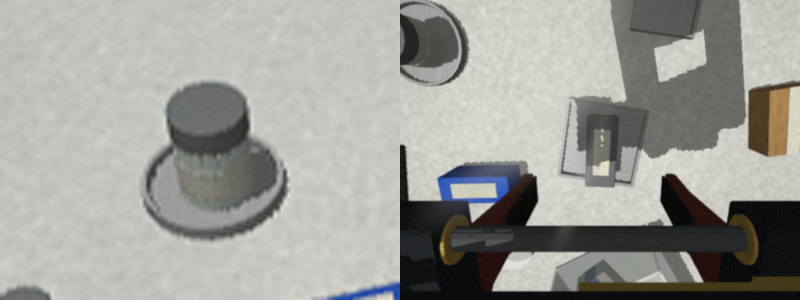

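The jar stands centred in the round tray. The slide box (wrist detection 260–305 × 159–265 px, predicted 256–301 × 161–262) is aligned with the fingers. I descend with TCP z at about 20, above the rim.

```bash
python3 -m creep '[{"translation":[0,3,30],"angular":[0,0,0],"jaw":1},{"translation":[0,3,60],"angular":[0,0,0],"jaw":1},{"translation":[0,3,90],"angular":[0,0,0],"jaw":1},{"translation":[0,3,112],"angular":[0,0,0],"jaw":1},{"translation":[0,3,124],"angular":[0,0,0],"jaw":1},{"translation":[0,3,127],"angular":[0,0,0],"jaw":1},{"translation":[0,3,127],"angular":[0,0,0],"jaw":1},{"translation":[0,3,127],"angular":[0,0,0],"jaw":0.2}]'
python3 -m creep '[{"translation":[0,0,0],"angular":[0,0,0],"jaw":0.2},{"translation":[0,0,0],"angular":[0,0,0],"jaw":0.2},{"translation":[0,0,0],"angular":[0,0,0],"jaw":0.2},{"translation":[0,0,0],"angular":[0,0,0],"jaw":0.2},{"translation":[0,0,0],"angular":[0,0,0],"jaw":0.2},{"translation":[0,0,-15],"angular":[0,0,0],"jaw":0.2},{"translation":[0,0,-35],"angular":[0,0,0],"jaw":0.2},{"translation":[0,0,-50],"angular":[0,0,0],"jaw":0.2}]'
python3 -c "
from h import *
go(449.7,234.4,75,69.7)"
```

```text
t: 22.75
ee_pos: [613.8, 127.3, 21.6]
orientation: [0.329, 3.123, 0.001]
ft_force: [0.1, -0.3, 0.1]
width: 81.2
grasp_force: 0.0
t: 23.75
ee_pos: [613.9, 127.3, 72.8]
orientation: [0.329, 3.122, 0.001]
ft_force: [0.5, -0.0, -0.9]
width: 33.9
grasp_force: 29.7
t 23.75 at [613.9 127.3  72.8] yaw 78.0 w 33.9 F [ 0.5 -0.  -0.9] SHIFT [182.8  70.5  -2.4] TURN [0.001 0.002 0.145]
```

```bash
python3 -m creep '[{"translation":[15,6,-3],"angular":[0,0,0.01],"jaw":0.2},{"translation":[45,17,-3],"angular":[0,0,0.03],"jaw":0.2},{"translation":[80,31,-3],"angular":[0,0,0.06],"jaw":0.2},{"translation":[115,44,-3],"angular":[0,0,0.09],"jaw":0.2},{"translation":[150,58,-3],"angular":[0,0,0.12],"jaw":0.2},{"translation":[173,67,-3],"angular":[0,0,0.14],"jaw":0.2},{"translation":[183,71,-3],"angular":[0,0,0.145],"jaw":0.2},{"translation":[183,71,-3],"angular":[0,0,0.145],"jaw":0.2}]'
python3 -m creep '[{"translation":[0,0,0],"angular":[0,0,0],"jaw":0.2},{"translation":[0,0,0],"angular":[0,0,0],"jaw":0.2},{"translation":[0,0,8],"angular":[0,0,0],"jaw":0.2},{"translation":[0,0,18],"angular":[0,0,0],"jaw":0.2},{"translation":[0,0,28],"angular":[0,0,0],"jaw":0.2},{"translation":[0,0,37],"angular":[0,0,0],"jaw":0.2},{"translation":[0,0,40],"angular":[0,0,0],"jaw":0.2},{"translation":[0,0,40],"angular":[0,0,0],"jaw":0.2}]'
python3 - <<'E'
from h import *
go(449.7,234.4,21.6,69.7)
im=ctrl.get_image('wrist');a=cv2.resize(cv2.convertScaleAbs(im,alpha=1.5),(400,300))
S=ctrl.get_image('scene')[110:200,270:390];b=cv2.resize(cv2.convertScaleAbs(S,alpha=1.5),(400,300),interpolation=cv2.INTER_CUBIC)
cv2.imwrite('pics/b6.png',np.hstack([b,a])[:,:,::-1])
E
```

```text
t: 24.75
ee_pos: [448.4, 235.0, 73.7]
orientation: [-0.552, -3.093, 0.0]
ft_force: [0.3, 0.4, -0.1]
width: 34.2
grasp_force: 29.7
t: 25.75
ee_pos: [448.8, 234.7, 33.4]
orientation: [-0.554, -3.092, 0.0]
ft_force: [0.3, 0.1, -1.1]
width: 34.1
grasp_force: 29.7
t 25.75 at [448.8 234.7  33.4] yaw 69.7 w 34.1 F [ 0.3  0.1 -1.1] SHIFT [-0.9  0.  11.8] TURN [-0. -0. -0.]
```

View pics/b6.png

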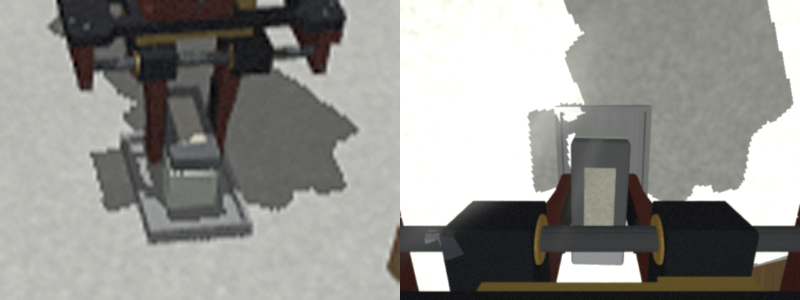

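The box is lengthwise over the oblong tray and centred, so I lower it and release.

```bash
python3 -m creep '[{"translation":[0,1,3],"angular":[0,0,0],"jaw":0.2},{"translation":[0,1,6],"angular":[0,0,0],"jaw":0.2},{"translation":[0,1,8],"angular":[0,0,0],"jaw":0.2},{"translation":[0,1,10],"angular":[0,0,0],"jaw":0.2},{"translation":[0,1,11],"angular":[0,0,0],"jaw":0.2},{"translation":[0,1,11.5],"angular":[0,0,0],"jaw":0.2},{"translation":[0,1,11.5],"angular":[0,0,0],"jaw":0.2},{"translation":[0,1,11.5],"angular":[0,0,0],"jaw":0.2}]'
python3 -m creep '[{"translation":[0,0,0],"angular":[0,0,0],"jaw":0.6},{"translation":[0,0,0],"angular":[0,0,0],"jaw":1},{"translation":[0,0,0],"angular":[0,0,0],"jaw":1},{"translation":[0,0,0],"angular":[0,0,0],"jaw":1},{"translation":[0,0,0],"angular":[0,0,0],"jaw":1},{"translation":[0,0,-25],"angular":[0,0,0],"jaw":1},{"translation":[0,0,-70],"angular":[0,0,0],"jaw":1},{"translation":[0,0,-130],"angular":[0,0,0],"jaw":1}]'
python3 - <<'E'
from h import *
T=ctrl.get_image('top');cv2.imwrite('pics/top7.png',cv2.resize(cv2.convertScaleAbs(T[140:320,140:460],alpha=1.5),None,fx=2.5,fy=2.5,interpolation=cv2.INTER_CUBIC)[:,:,::-1])
go(598,-193,165,69.7)
E
```

```text
t: 26.85
ee_pos: [449.3, 235.7, 22.2]
orientation: [0.554, 3.092, 0.0]
ft_force: [-1.0, -0.8, -2.2]
width: 33.9
grasp_force: 29.7
t: 27.85
ee_pos: [448.3, 235.2, 152.5]
orientation: [-0.554, -3.09, 0.003]
ft_force: [0.4, 0.7, 0.6]
width: 87.8
grasp_force: 0.0
t 27.9 at [452.4 237.2 160.2] yaw 69.7 w 87.8 F [1.1 2.1 4.4] SHIFT [-286.  -352.8   -5.3] TURN [ 0.006  0.006 -0.001]
```

View pics/top7.png

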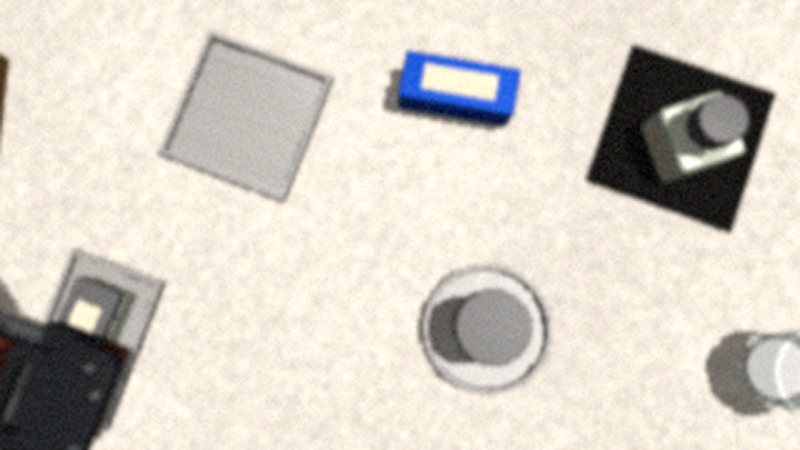

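The jar is centred, the box is in the oblong tray and the bottle cap on the mat is at crop (722,120). Now I move over to the bottle.

```bash
python3 -m creep '[{"translation":[-36,-44,-2],"angular":[0,0,0],"jaw":1},{"translation":[-75,-93,-4],"angular":[0,0,0],"jaw":1},{"translation":[-114,-141,-6],"angular":[0,0,0],"jaw":1},{"translation":[-153,-189,-6],"angular":[0,0,0],"jaw":1},{"translation":[-192,-237,-6],"angular":[0,0,0],"jaw":1},{"translation":[-231,-285,-6],"angular":[0,0,0],"jaw":1},{"translation":[-270,-333,-6],"angular":[0,0,0],"jaw":1},{"translation":[-286,-353,-6],"angular":[0,0,0],"jaw":1}]'
python3 -m creep '[{"translation":[0,0,0],"angular":[0,0,0],"jaw":1},{"translation":[0,0,0],"angular":[0,0,0],"jaw":1},{"translation":[0,0,0],"angular":[0,0,0],"jaw":1},{"translation":[0,0,0],"angular":[0,0,0],"jaw":1},{"translation":[0,0,0],"angular":[0,0,0],"jaw":1},{"translation":[0,0,0],"angular":[0,0,0],"jaw":1},{"translation":[0,0,0],"angular":[0,0,0],"jaw":1},{"translation":[0,0,0],"angular":[0,0,0],"jaw":1}]'
python3 - <<'E'
from h import *
p=px2w('top',np.array((722,120))/2.5+139.8,98);print('cap',p)
im=ctrl.get_image('wrist');cv2.imwrite('pics/w8.png',cv2.convertScaleAbs(im[100:310,140:420],alpha=1.7)[:,:,::-1])
print(w2px('wrist',p)-[140,100])
go(p[0],p[1],65,69.7)
E
```

```text
t: 28.9
ee_pos: [595.4, -197.8, 157.9]
orientation: [0.559, 3.091, -0.0]
ft_force: [-0.3, 0.7, -0.2]
width: 87.8
grasp_force: 0.0
t: 29.9
ee_pos: [594.8, -194.7, 158.2]
orientation: [0.554, 3.092, -0.0]
ft_force: [0.7, -0.2, -0.7]
width: 87.7
grasp_force: 0.0
cap [ 588.54163646 -190.4494036    98.        ]
[140.51624399 117.58454442]
t 29.95 at [ 594.8 -194.8  158.1] yaw 69.7 w 87.9 F [ 0.8  0.8 -0.5] SHIFT [ 7.4  1.9 93.1] TURN [-0.    -0.    -0.001]
```

View pics/w8.png

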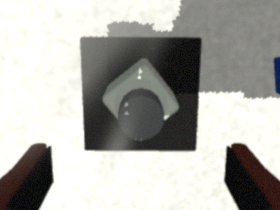

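The cap top is at (141,115) against a prediction of (141,118). This also shows the first grip was about 7 mm off centre along tool x, so I correct for that now.

```bash
python3 -m creep '[{"translation":[8.5,2,10],"angular":[0,0,0],"jaw":1},{"translation":[8.5,2,35],"angular":[0,0,0],"jaw":1},{"translation":[8.5,2,60],"angular":[0,0,0],"jaw":1},{"translation":[8.5,2,80],"angular":[0,0,0],"jaw":1},{"translation":[8.5,2,91],"angular":[0,0,0],"jaw":1},{"translation":[8.5,2,91],"angular":[0,0,0],"jaw":1},{"translation":[8.5,2,91],"angular":[0,0,0],"jaw":0.2},{"translation":[8.5,2,91],"angular":[0,0,0],"jaw":0.2}]'
python3 -m creep '[{"translation":[0,0,0],"angular":[0,0,0],"jaw":0.2},{"translation":[0,0,0],"angular":[0,0,0],"jaw":0.2},{"translation":[0,0,0],"angular":[0,0,0],"jaw":0.2},{"translation":[0,0,0],"angular":[0,0,0],"jaw":0.2},{"translation":[0,0,-10],"angular":[0,0,0],"jaw":0.2},{"translation":[0,0,-30],"angular":[0,0,0],"jaw":0.2},{"translation":[0,0,-55],"angular":[0,0,0],"jaw":0.2},{"translation":[0,0,-75],"angular":[0,0,0],"jaw":0.2}]'
python3 -c "
from h import *
go(611.1,125,140,69.7)"
```

```text
t: 30.95
ee_pos: [588.2, -190.1, 68.1]
orientation: [0.554, 3.091, -0.0]
ft_force: [0.4, 0.7, 0.5]
width: 71.0
grasp_force: 0.0
t: 31.95
ee_pos: [588.1, -190.1, 144.5]
orientation: [0.554, 3.09, -0.0]
ft_force: [0.4, 0.9, -2.7]
width: 31.3
grasp_force: 30.0
t 31.95 at [ 588.1 -190.1  144.5] yaw 69.7 w 31.3 F [ 0.4  0.9 -2.7] SHIFT [ 87.9 303.4   4.4] TURN [ 0.     0.002 -0.   ]
```

```bash
python3 -m creep '[{"translation":[8,27,0],"angular":[0,0,0],"jaw":0.2},{"translation":[20,69,0],"angular":[0,0,0],"jaw":0.2},{"translation":[34,118,0],"angular":[0,0,0],"jaw":0.2},{"translation":[48,167,0],"angular":[0,0,0],"jaw":0.2},{"translation":[62,216,0],"angular":[0,0,0],"jaw":0.2},{"translation":[75,260,0],"angular":[0,0,0],"jaw":0.2},{"translation":[85,292,0],"angular":[0,0,0],"jaw":0.2},{"translation":[88,303,0],"angular":[0,0,0],"jaw":0.2}]'
python3 -m creep '[{"translation":[0,0,0],"angular":[0,0,0],"jaw":0.2},{"translation":[0,0,0],"angular":[0,0,0],"jaw":0.2},{"translation":[0,0,10],"angular":[0,0,0],"jaw":0.2},{"translation":[0,0,25],"angular":[0,0,0],"jaw":0.2},{"translation":[0,0,40],"angular":[0,0,0],"jaw":0.2},{"translation":[0,0,52],"angular":[0,0,0],"jaw":0.2},{"translation":[0,0,58],"angular":[0,0,0],"jaw":0.2},{"translation":[0,0,58],"angular":[0,0,0],"jaw":0.2}]'
python3 - <<'E'
from h import *
go(611.1,125,68,69.7)
im=ctrl.get_image('wrist');a=cv2.resize(cv2.convertScaleAbs(im,alpha=1.5),(400,300))
S=ctrl.get_image('scene')[150:255,260:400];b=cv2.resize(cv2.convertScaleAbs(S,alpha=1.5),(400,300),interpolation=cv2.INTER_CUBIC)
cv2.imwrite('pics/b9.png',np.hstack([b,a])[:,:,::-1])
E
```

```text
t: 32.95
ee_pos: [610.5, 126.7, 143.1]
orientation: [0.551, 3.092, 0.001]
ft_force: [0.8, -0.7, -2.3]
width: 31.3
grasp_force: 30.0
t: 33.95
ee_pos: [610.0, 124.8, 83.5]
orientation: [-0.554, -3.091, 0.001]
ft_force: [0.1, 0.0, -1.6]
width: 31.1
grasp_force: 30.0
t 33.95 at [610.  124.8  83.5] yaw 69.7 w 31.1 F [ 0.1  0.  -1.6] SHIFT [-1.   0.5 15.5] TURN [-0.001 -0.001 -0.   ]
```

View pics/b9.png

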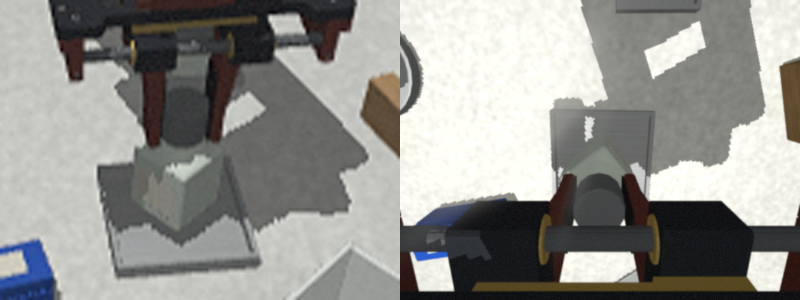

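The bottle hangs upright over the square tray (wrist crop about (602,200), tray centred at about (603,150), parallax considered). I lower it slowly.

```bash
python3 -m creep '[{"translation":[0,1,4],"angular":[0,0,0],"jaw":0.2},{"translation":[0,1,8],"angular":[0,0,0],"jaw":0.2},{"translation":[0,1,11],"angular":[0,0,0],"jaw":0.2},{"translation":[0,1,12.5],"angular":[0,0,0],"jaw":0.2},{"translation":[0,1,13],"angular":[0,0,0],"jaw":0.2},{"translation":[0,1,13],"angular":[0,0,0],"jaw":0.2},{"translation":[0,1,13],"angular":[0,0,0],"jaw":0.2},{"translation":[0,1,13],"angular":[0,0,0],"jaw":0.2}]'
python3 -m creep '[{"translation":[0,0,0.5],"angular":[0,0,0],"jaw":0.2},{"translation":[0,0,1],"angular":[0,0,0],"jaw":0.2},{"translation":[0,0,1.5],"angular":[0,0,0],"jaw":0.2},{"translation":[0,0,2],"angular":[0,0,0],"jaw":0.2},{"translation":[0,0,2],"angular":[0,0,0],"jaw":0.2},{"translation":[0,0,2],"angular":[0,0,0],"jaw":0.2},{"translation":[0,0,2],"angular":[0,0,0],"jaw":0.2},{"translation":[0,0,2],"angular":[0,0,0],"jaw":0.2}]'
```

```text
t: 35.05
ee_pos: [610.7, 125.8, 71.3]
orientation: [0.554, 3.092, 0.0]
ft_force: [0.5, 0.9, -1.6]
width: 31.3
grasp_force: 30.0
t: 36.05
ee_pos: [610.7, 125.8, 69.2]
orientation: [0.554, 3.092, 0.0]
ft_force: [0.1, -0.2, -1.7]
width: 31.8
grasp_force: 30.0
```

```bash
python3 -m creep '[{"translation":[0,0,0.5],"angular":[0,0,0],"jaw":0.2},{"translation":[0,0,1],"angular":[0,0,0],"jaw":0.2},{"translation":[0,0,1.2],"angular":[0,0,0],"jaw":0.2},{"translation":[0,0,1.2],"angular":[0,0,0],"jaw":0.2},{"translation":[0,0,1.2],"angular":[0,0,0],"jaw":0.2},{"translation":[0,0,1.2],"angular":[0,0,0],"jaw":0.5},{"translation":[0,0,1.2],"angular":[0,0,0],"jaw":1},{"translation":[0,0,1.2],"angular":[0,0,0],"jaw":1}]'
python3 -m creep '[{"translation":[0,0,0],"angular":[0,0,0],"jaw":1},{"translation":[0,0,0],"angular":[0,0,0],"jaw":1},{"translation":[0,0,-20],"angular":[0,0,0],"jaw":1},{"translation":[0,0,-50],"angular":[0,0,0],"jaw":1},{"translation":[0,0,-90],"angular":[0,0,0],"jaw":1},{"translation":[0,-50,-110],"angular":[0,0,0],"jaw":1},{"translation":[0,-100,-110],"angular":[0,0,0],"jaw":1},{"translation":[0,-150,-110],"angular":[0,0,0],"jaw":1}]'
python3 -m creep '[{"translation":[0,0,0],"angular":[0,0,0],"jaw":1},{"translation":[0,-20,0],"angular":[0,0,0],"jaw":1},{"translation":[0,-50,0],"angular":[0,0,0],"jaw":1},{"translation":[0,-80,0],"angular":[0,0,0],"jaw":1},{"translation":[0,-100,0],"angular":[0,0,0],"jaw":1},{"translation":[0,-100,0],"angular":[0,0,0],"jaw":1},{"translation":[0,-100,0],"angular":[0,0,0],"jaw":1},{"translation":[0,-100,0],"angular":[0,0,0],"jaw":1}]'
python3 - <<'E'
from h import *
f=lambda i:cv2.resize(cv2.convertScaleAbs(i,alpha=1.5),(400,300),interpolation=cv2.INTER_CUBIC)
cv2.imwrite('pics/end.png',np.hstack([f(ctrl.get_image('top')[150:315,140:360]),f(ctrl.get_image('scene')[115:280,180:400])])[:,:,::-1])
E
```

```text
t: 37.05
ee_pos: [610.8, 125.8, 68.1]
orientation: [0.554, 3.092, 0.0]
ft_force: [-1.0, 0.5, -0.2]
width: 57.9
grasp_force: 0.0
t: 38.05
ee_pos: [558.5, -16.1, 180.0]
orientation: [0.553, 3.09, 0.0]
ft_force: [-0.4, 0.3, -0.3]
width: 87.6
grasp_force: 0.0
t: 39.05
ee_pos: [524.2, -107.9, 178.0]
orientation: [0.553, 3.092, 0.0]
ft_force: [-0.1, 0.2, -0.4]
width: 87.9
grasp_force: 0.0
```

View pics/end.png

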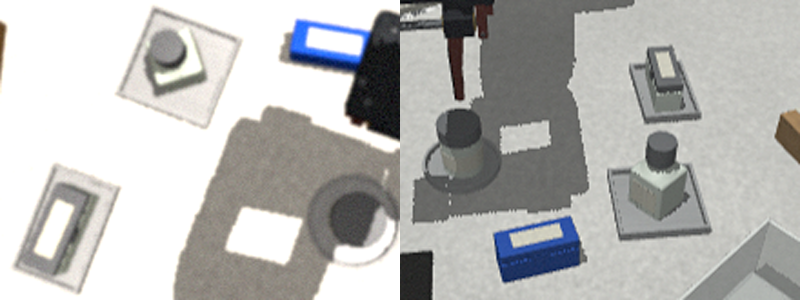

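All three stand upright in their own trays: cap at crop (166,50), box label at (55,228), jar in the round tray. A quick numeric check, then I hand in.

```bash
python3 - <<'E'
from h import *
g=lambda p,z:px2w('top',np.array(p)/1.818+[140,150],z)[:2]
D=[g((166,50),98)-[611.1,123.9],g((55,228),49)-[449.7,233.4],px2w('top',np.array((495,327))/2.5+139.8,72)[:2]-[457.3,-46.7]]
n=[np.linalg.norm(d) for d in D];print(np.round(n,1))
if max(n)<9: print(ctrl.close_job())
E
```

```text
[3.1 0.6 2. ]
the job is handed in; nothing more can be done
None
```

I moved the jar, bottle and slide box into their own trays and handed the job in at about 39 s: each stands upright, measured within about 3 mm of its tray's centre, the bottle was parked on the mat on the way, the mat is now empty, and neither the beaker nor the carton was approached (no verdict was returned).

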